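Offer up the pickup over its cavity

ROBOT

A 6-joint arm with a two-finger parallel gripper is mounted at the origin on the work surface. World frame = base frame: x ahead of the robot, y to its left, z up, the work surface at z = 0. Lengths are in m, angles in degrees, forces in N, time in s.
With the tool pointing down it reaches from about 0.375 to 0.9 m from the base axis. Payload 3.1 kg.
Tool frame: the origin (TCP) lies on the centre line of the jaws, within the pads' length; the fingertips stand 19 mm ahead of it and the grasp point (between the pads) is the TCP (r.nose_length is the y of the fingertips in the tool frame, in m); y points along the fingers, z is the direction in which the jaws open and shut, and the axes are right-handed (so a half turn about y gives the same grasp; the last joint's range is limited). The gripper opens to 87 mm and grips with 3 to 60 N. Pads are 19 mm wide; open, the fingers measure 117 mm over their backs; the gripper's body (75 mm by 190 mm) begins 51 mm behind the grasp point.
Start: joints at [-10.227, 30.224, 82.088, -0, 67.689, -10.227], TCP at [0.625, 0, 0.242] pointing down, gripper open.
Joint ranges: [-176.69, 176.69], [-43.24, 126.21], [12.49, 139.97], [-82, 262], [0, 151.66], [-163.58, 163.58]. Speed limits (degrees/s): [159.86, 159.86, 180, 180, 180, 180].

INTERFACE

Orientations are given as a 3x3 rotation matrix whose columns are the frame's x, y, z axes.
In Python, from workcell import readout, optics, r gives the robot as it stands.
- The arm moves only by the shell command python3 -m pendant 'ROWS' [FORCE]. ROWS is a JSON object of lists of equal length, an entry for each row: "translation": the shift along the world's x, y, z in cm, a list of three; "roll": the turn about the world's z in degrees; "fingers": the opening in per cent of the stroke, from 0 (shut) to 100 (fully open). A call has 1 to 5 rows; each row is the pose to reach, as a shift and turn from the pose commanded when the call began; what a row does not reach only later rows make up. A row lasts 1/10 s, in which the tool goes at most 50 mm and 8.59 degrees, less where a joint would pass 70% of its speed; a pose out of reach is approached as far as the arm can. A call with a gripper value outside its range is refused whole. The fingers move at their own pace and stop on an object; FORCE is the grip in N (left out, the last holds). Time passes only in rows, so rows that repeat a pose let the fingers close. It gives the time, the measured TCP pose, the force and the opening at its end, in the units of the state.
- readout.observe(): the state, without advancing time (a new reading comes with each control period).
- optics.capture(name): name is "scene" or "side" or "wrist"; returns the picture (420x560x3 uint8, red, green, blue); there is no depth.
- optics.camera_params(name): a dict with "mtx" (3x3 intrinsics, pixels), "dist_coeffs" ([k1, k2, p1, p2, k3] as OpenCV has them; the pictures are not rectified), "T" (4x4, takes a point from camera to world coordinates). Camera axes: x right, y down, z forward; pixel columns grow to the right and rows downward; lengths in m; the calibration is good to about 2 mm. A picture is of the moment at which its call begins: read the wrist's pose just before it. camera_params takes no time and is no camera call; for the wrist camera it gives the pose at the moment of the call.
- r.finish_job(): hands the job in, once; it reports no verdict.
The state is a dict: "clock": time; "joint_pos": joint angles; "joint_velocities": joint speeds; "joint_efforts": joint torques, N m; "position": TCP position; "eef_rot": TCP orientation; "wrist_force": force on the tool from outside, world axes, zero at the start; "torque": the same for the moment, N m; "width": finger opening in m.
Only numpy, scipy, OpenCV 4.12 (cv2) and the standard library are available. Lean on these libraries where they do the work, as an engineer would, in place of code of your own. Each camera call takes 0.05 s, during which the arm holds its last target. There are 200 camera calls.

TASK

Lift the wide pickup (the one with two rows of poles) out of the parts tray and hold it level and still about 8 cm above the guitar body's top, centred over the wide pickup cavity and turned so that its long side lines up with the cavity's (either end may face either way), so that I can look over the fit before wiring it. Keep it level all the way, do not let it or the gripper touch the guitar, and leave everything else where it is. Finish while still holding it there in the air; do not put it down or let go.

Things in the scene. Friction and masses are not known exactly. Their poses are not given: they have to be found in the camera images.
- guitar: bare light-wood electric guitar body lying flat, fixed, 490 x 295 x 45 thick. Origin: on the bench under the centre of its wide pickup cavity. x runs along its centre line from the neck end (two horns, -x) to the round tail (+x), z up. Recesses 20 deep on the centre line: wide cavity (77 x 45) at the origin; narrow slot (89 x 21) 85 towards the neck; neck pocket (53 x 59) at the neck end
- cavity (a point): centre of the mouth of the wide pickup cavity, level with the guitar's top face (45 above the bench). Axes as the guitar's: the cavity's long side (77) lies along y, its short side (45) along x
- tray: open grey plastic parts tray, fixed on the bench, outside 170 (x) x 330 (y) x 45 high, walls and floor 5 thick. Origin: centre of its underside. Three parts lie side by side in it along y, about 100 apart, in any order, each with its long side roughly (within 25 degrees) along the tray's x
- pickup: the part to lift: wide pickup, a rigid block 70 (x) x 38 (y) x 24 (z), two black coils side by side on a thin steel base, two rows of six small steel poles on top. 80 to 170 g, evenly spread. Origin: centre of its underside; lies flat, z up, on the tray floor. Grasp across the 38 width (y); at least 30 is free on either side of its middle
- single_coil: bystander in the tray: narrow black pickup 84 x 16 x 20 high with a single row of six poles. Origin: centre of its underside. Leave in place
- bridge: bystander in the tray: steel bridge plate 80 x 42 x 14 high with six saddles and an upright lip. Origin: centre of its underside. Leave in place
- screwdriver: bystander: screwdriver lying on the bench just beyond the tray (far side from the robot)
- jar: bystander: small glass jar with steel cap, 50 diameter x 55 high, standing on the bench just beyond the tray
- sandblock: bystander: cork sanding block 90 x 50 x 30 resting on the tail of the guitar body, about 180 from the cavity
- tone_knob: bystander: small black round control knob, 26 diameter x 18 high, on the bench just beyond the tray
Things that resemble listed ones, but are neither listed nor needed, are in the scene too. What is shaped like the pickup but turquoise or yellow is not meant.

How it is judged (in metres and radians):
On the way:
1. the pickup is lifted level out of the tray, its underside above the rim, carried by the fingers alone (contact force between pickup and the fingers above 1 N and contact force between pickup and tray below 0.1 N and contact force between pickup and guitar below 0.1 N and z of pickup in the frame of tray above 0.055 m and angle between pickup's own z axis and vertical below 0.25 rad), for 0.2 s.
At the end, for the whole second after the job is handed in: Pickup held by the fingers alone, underside 45 to 120 mm above the guitar top, centre within 20 mm of the wide cavity centre in plan, level within 7 degrees, long sides parallel within 10 degrees, still (under 20 mm/s, 0.15 rad/s); every bystander within 30 mm of its start (contact force between pickup and the fingers above 1 N and contact force between pickup and tray below 0.1 N and contact force between pickup and guitar below 0.1 N and horizontal distance between pickup and cavity below 0.02 m and z of pickup in the frame of cavity between 0.045 and 0.12 m and angle between pickup's own z axis and vertical below 0.12 rad and angle between the x axis of pickup and the y axis of cavity, either way round below 0.17 rad and linear speed of pickup below 0.02 m/s and angular speed of pickup below 0.15 rad/s and distance of each of single_coil, bridge, screwdriver, jar, sandblock, tone_knob from where it was at the start of the episode below 0.03 m); the arm keeps its last pose, push and grip.
It fails at once if the pickup is tipped by more than 25 degrees (angle between pickup's own z axis and vertical above 0.44 rad).
It fails at once if the pickup touches the guitar (over 1 N) (contact force between pickup and guitar above 1 N).
It fails at once if the robot touches the guitar (over 2 N) (contact force between any of the arm, the fingers and guitar above 2 N).
It fails at once if a bystander is moved by more than 30 mm (distance of any of single_coil, bridge, screwdriver, jar, sandblock, tone_knob from where it was at the start of the episode above 0.03 m).
It also fails if it takes over 40 s, if anything falls off the work surface, if the arm or the gripper's body presses on something with over 40 N, if the wrist force passes 120 N, or if a joint passes its speed limit or range.

## Working session

There is one attempt and no reset: what is moved stays moved. The work goes in short steps, Python scripts to look and compute and a shell command to move; the robot and the scene stay as the last step left them, time stands still between calls to the robot, and variables do not carry over. Pictures are saved under pics/ and viewed, about 8 in all and at most 12, crops included, and the job is handed in when it is done.

```bash
mkdir -p pics; ls
cat > h.py <<'E'
import numpy as np, cv2
from workcell import readout, optics, r
def grab(cam,name):
    P=optics.camera_params(cam); im=optics.capture(cam)
    cv2.imwrite(f'pics/{name}.png',im[:,:,::-1]); np.savez(f'pics/{name}.npz',K=np.array(P['mtx']),d=np.array(P['dist_coeffs']),T=np.array(P['T']))
    return im
def cast(name,uv,z):
    P=np.load(f'pics/{name}.npz'); K,d,T=P['K'],P['d'],P['T']
    u=cv2.undistortPoints(np.array(uv,float).reshape(-1,1,2),K,d).reshape(-1,2)
    D=np.c_[u,np.ones(len(u))]@T[:3,:3].T; o=T[:3,3]
    return o+D*((z-o[2])/D[:,2])[:,None]
E
python3 - <<'E'
from h import *
for c in ('scene','side','wrist'): grab(c,c+'0'); print(c,optics.camera_params(c)['T'])
a=[cv2.imread(f'pics/{c}0.png') for c in ('scene','wrist')]
cv2.imwrite('pics/both.png',cv2.resize(np.vstack(a),None,fx=.7,fy=.7))
s=readout.observe();print(s['position'],s['eef_rot'],s['width'],s['clock'])
E
```

```text
pics
scene [[-0.16697698  0.83092911 -0.5307311   1.17817451]
 [ 0.98586681  0.14814049 -0.07823702  0.13991602]
 [ 0.01361335 -0.53629396 -0.84392148  1.02048256]
 [ 0.          0.          0.          1.        ]]
side [[-0.8603458  -0.28928259  0.41966736  0.02762701]
 [-0.50937652  0.51777684 -0.68734468  0.94714737]
 [-0.01845719 -0.8051228  -0.59282089  0.8511684 ]
 [ 0.          0.          0.          1.        ]]
wrist [[ 9.99997726e-01  1.02756003e-03 -1.86870385e-03  6.25352247e-01]
 [ 4.09471532e-04 -9.52472579e-01 -3.04624060e-01  8.47114874e-02]
 [-2.09290868e-03  3.04622602e-01 -9.52470834e-01  3.84497253e-01]
 [ 0.00000000e+00  0.00000000e+00  0.00000000e+00  1.00000000e+00]]
[6.24478098e-01 1.29287211e-04 2.40770406e-01] [[-7.41955986e-06 -1.67498604e-03  9.99998597e-01]
 [-9.99999954e-01  3.02526865e-04 -6.91284094e-06]
 [-3.02514862e-04 -9.99998551e-01 -1.67498821e-03]] 0.08694915547670568 0.15
```

View pics/scene0.png

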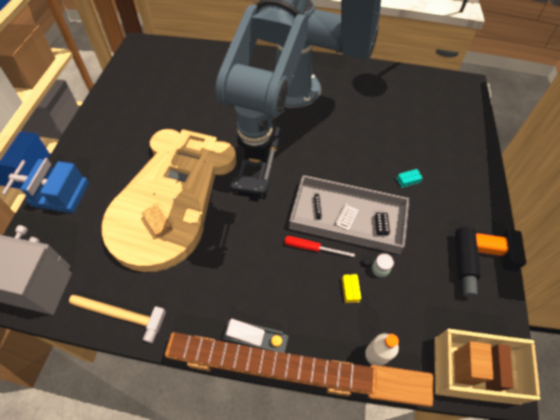

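View pics/wrist0.png

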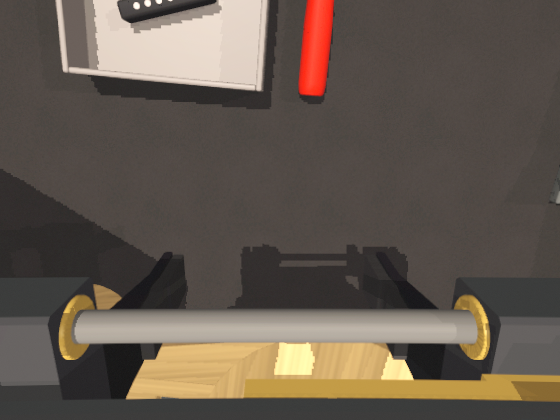

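The scene picture shows the guitar on the left (horns at the top, cavity near (175,180)). The tray is at (350,213), and the wide pickup is its rightmost part, near (382,223). The wrist view shows the single coil at the tray's near end. Next I'll enlarge the crops.

Run:
```python
from h import *
im=cv2.imread('pics/scene0.png')
a=cv2.resize(im[120:270,95:245],(400,400),interpolation=cv2.INTER_CUBIC)
b=cv2.resize(im[165:265,285:415],(400,308),interpolation=cv2.INTER_CUBIC)
b=cv2.copyMakeBorder(b,0,92,0,0,cv2.BORDER_CONSTANT)
cv2.imwrite('pics/crop.png',np.hstack([a,b]))
# pickup dark blob within the tray
g=im.max(2); m=np.zeros_like(g); m[195:245,365:400]=(g[195:245,365:400]<70)*255
n,l,st,c=cv2.connectedComponentsWithStats(m)
for i in range(1,n):
    if st[i,4]>15: print(st[i],c[i],cast('scene0',c[i],.02))
print(cast('scene0',[[175,180],[163,213],[318,205],[345,216]],.045))
print('tray',cast('scene0',[[302,178],[409,200],[402,249],[290,222]],.045))
```

```text
[375 214  14  21 133] [380.21052632 225.86466165] [[0.57054059 0.34981465 0.02      ]]
[[ 0.53321856 -0.2838843   0.045     ]
 [ 0.65334164 -0.28198342  0.045     ]
 [ 0.54661452  0.15936384  0.045     ]
 [ 0.57042627  0.24126828  0.045     ]]
tray [[0.45735307 0.09934939 0.045     ]
 [0.48047597 0.42883491 0.045     ]
 [0.64973369 0.40811552 0.045     ]
 [0.6180405  0.08694768 0.045     ]]
```

View pics/crop.png

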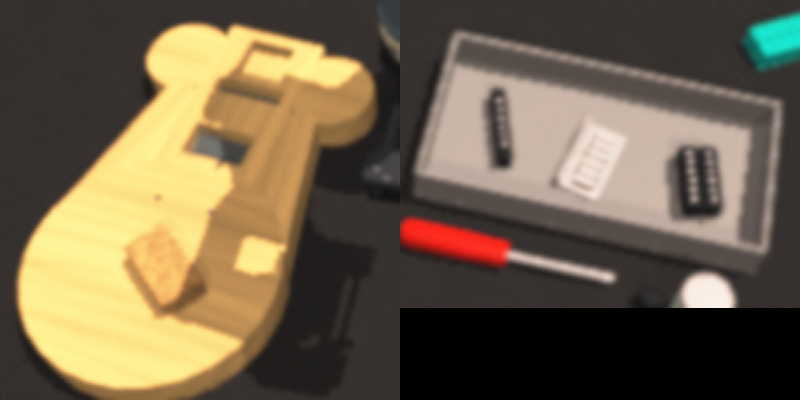

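View pics/side0.png

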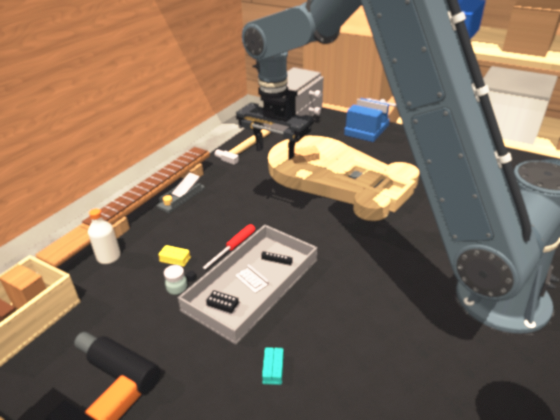

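The crops show the wide pickup at scene px (382,224), about (0.56, 0.354), with the bridge to its left and then the single coil. The wide cavity is at scene px (177,175). The side view agrees with this layout. I'll move above the pickup, turning the jaws 90° on the way.

```bash
python3 -m pendant '{"translation":[[-1,5,0],[-2,10,0],[-3,15,0],[-4,19,0],[-5,23,0]],"roll":[8,16,24,32,40],"fingers":[90,80,75,72,72]}'
python3 -m pendant '{"translation":[[-0.5,4,0],[-1,8,0],[-1.5,12,0],[-1.5,12,0],[-1.5,12,0]],"roll":[8,16,24,32,40],"fingers":[72,72,72,72,72]}'
python3 -m pendant '{"translation":[[0,0,0],[0,0,0],[0,0,0],[0,0,0]],"roll":[8,10,10,10],"fingers":[72,72,72,72]}'
python3 - <<'E'
from h import *
grab('wrist','w1'); s=readout.observe(); print(s['position'],s['eef_rot'],s['width'],s['joint_pos'])
# guitar axis from scene
p=cast('scene0',[[177,175],[195.5,143]],.045);print(p)
E
```

```text
clock: 0.65
position: [0.574, 0.232, 0.2412]
eef_rot: [[0.648, -0.001, 0.762], [-0.762, 0.0, 0.648], [-0.001, -1.0, -0.001]]
wrist_force: [0.3, 0.8, -0.4]
width: 0.0644
clock: 1.15
position: [0.559, 0.3517, 0.2409]
eef_rot: [[0.986, -0.001, 0.165], [-0.165, -0.0, 0.986], [-0.001, -1.0, -0.001]]
wrist_force: [-0.9, 0.7, 0.5]
width: 0.0624
clock: 1.55
position: [0.5598, 0.35, 0.2412]
eef_rot: [[1.0, -0.001, 0.001], [-0.001, -0.0, 1.0], [-0.001, -1.0, -0.0]]
wrist_force: [0.0, -0.1, 0.0]
width: 0.0626
[0.55987516 0.34994988 0.24131146] [[ 9.99999546e-01 -4.41108283e-04  8.44489478e-04]
 [-8.44558525e-04 -1.56366599e-04  9.99999631e-01]
 [-4.40976071e-04 -9.99999890e-01 -1.56739070e-04]] 0.06281979229446448 [ 2.23283808e+01  3.30392566e+01  7.66405079e+01  1.39572209e-03
  7.03470179e+01 -6.76237012e+01]
[[ 0.51375506 -0.28368115  0.045     ]
 [ 0.37751679 -0.26406629  0.045     ]]
```

View pics/w1.png

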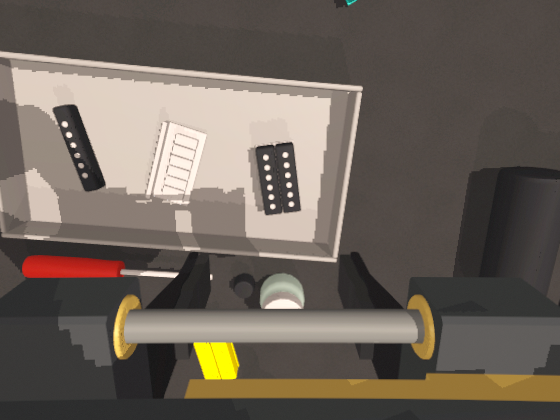

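The wrist picture shows the tray with the wide pickup centred at about (278,178), slightly turned. The nearest tray wall is at x≈345 px. I'll measure the pickup.

```bash
cat > m.py <<'E'
from h import *
def rect(name,roi,z,th=75):
    im=cv2.imread(f'pics/{name}.png'); x0,y0,x1,y1=roi; m=np.zeros(im.shape[:2],np.uint8)
    m[y0:y1,x0:x1]=(im[y0:y1,x0:x1].max(2)<th)*255
    m=cv2.morphologyEx(m,cv2.MORPH_CLOSE,np.ones((7,7)))
    c=max(cv2.findContours(m,0,2)[0],key=cv2.contourArea)
    P=cast(name,c.reshape(-1,2),z)[:,:2]
    (cx,cy),(w,h),a=cv2.minAreaRect((P*1000).astype(np.float32))
    if w<h: a+=90;w,h=h,w
    print(cv2.boundingRect(c),'centre mm',cx,cy,'size',w,h,'long axis deg from x',(a+90)%180-90)
E
python3 - <<'E'
from m import *
rect('w1',(235,125,320,225),.027)
rect('w1',(235,125,320,225),.027,50)
print(cast('w1',[[360,88],[335,258]],.045))
E
```

```text
(256, 143, 44, 72) centre mm 559.1089477539062 354.3687744140625 size 69.49510192871094 36.10503387451172 long axis deg from x 7.545847415924072
(257, 143, 35, 6) centre mm 526.003662109375 350.31591796875 size 33.142940521240234 2.531921148300171 long axis deg from x -82.4939227104187
[[0.47390269 0.42530898 0.045     ]
 [0.63639164 0.41182002 0.045     ]]
```

```bash
python3 -m pendant '{"translation":[[-0.1,0.4,-4],[-0.1,0.4,-8],[-0.1,0.4,-12],[-0.1,0.4,-14],[-0.1,0.4,-14]],"roll":[4,7.5,7.5,7.5,7.5],"fingers":[72,72,72,72,72]}'
python3 -m pendant '{"translation":[[0,0,-2],[0,0,-4],[0,0,-6],[0,0,-7.1],[0,0,-7.1]],"roll":[0,0,0,0,0],"fingers":[72,72,72,72,72]}'
python3 - <<'E'
from h import *
grab('wrist','w2')
E
```

```text
clock: 2.1
position: [0.5565, 0.3528, 0.0977]
eef_rot: [[0.992, -0.008, -0.13], [0.13, -0.003, 0.992], [-0.008, -1.0, -0.002]]
wrist_force: [-0.9, -0.3, -0.1]
width: 0.0626
clock: 2.6
position: [0.5587, 0.3539, 0.0301]
eef_rot: [[0.991, -0.001, -0.13], [0.13, -0.001, 0.991], [-0.001, -1.0, -0.0]]
wrist_force: [-0.2, -0.4, -1.1]
width: 0.0626
```

View pics/w2.png

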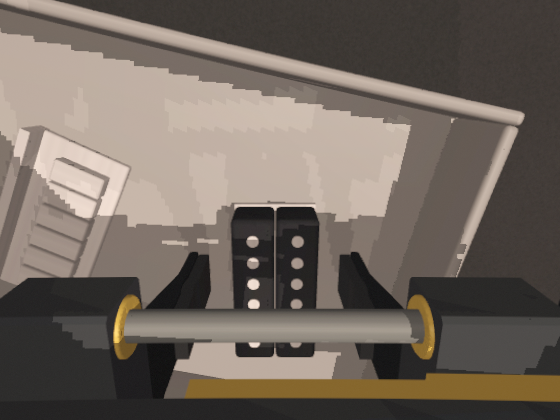

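The fingers stand clear on both sides, and the pickup is centred between them and aligned at columns 232–318. I'll close on it.

```bash
python3 -m pendant '{"translation":[[0,0,0],[0,0,0],[0,0,0],[0,0,0],[0,0,0]],"roll":[0,0,0,0,0],"fingers":[40,30,20,20,20]}' 30
python3 -m pendant '{"translation":[[0,0,0.3],[0,0,1],[0,0,2],[0,0,3],[0,0,3]],"roll":[0,0,0,0,0],"fingers":[20,20,20,20,20]}' 30
```

```text
clock: 3.15
position: [0.5593, 0.3542, 0.0312]
eef_rot: [[0.991, 0.001, -0.131], [0.131, 0.0, 0.991], [0.001, -1.0, 0.0]]
wrist_force: [-0.4, 0.2, 2.2]
width: 0.0379
clock: 3.65
position: [0.5604, 0.3547, 0.0628]
eef_rot: [[0.991, 0.004, -0.131], [0.131, 0.002, 0.991], [0.004, -1.0, 0.001]]
wrist_force: [0.0, 0.6, -2.4]
width: 0.0381
```

Grasped at 38 mm. I'll lift clear, then carry it towards the guitar.

```bash
python3 -m pendant '{"translation":[[0,0,2],[0,0,5],[0,0,9],[0,0,13],[0,0,16]],"roll":[0,0,0,0,0],"fingers":[20,20,20,20,20]}'
python3 -m pendant '{"translation":[[0,-1,2],[0,-4,3],[0,-7,3],[0,-11,3],[0,-15,3]],"roll":[-2,-8,-14,-20,-26],"fingers":[20,20,20,20,20]}'
python3 -m pendant '{"translation":[[0,-4,0],[0,-8,0],[0,-12,0],[0,-16,0],[0,-20,0]],"roll":[-6,-12,-18,-24,-30],"fingers":[20,20,20,20,20]}'
python3 -m pendant '{"translation":[[-1,-4,0],[-2,-8,0],[-3,-12,0],[-4,-16,0],[-4.5,-20,0]],"roll":[-6,-12,-18,-24,-30],"fingers":[20,20,20,20,20]}'
python3 -m pendant '{"translation":[[0,-4,0],[0,-8,0],[0,-11,0],[0,-14,0],[0,-14,0]],"roll":[-6,-12,-16,-20,-20],"fingers":[20,20,20,20,20]}'
python3 -m pendant '{"translation":[[0,0,0],[0,0,0],[0,0,0]],"roll":[0,0,0],"fingers":[20,20,20]}'
python3 - <<'E'
from h import *
grab('wrist','w3');grab('scene','s3');grab('side','sd3')
E
```

```text
clock: 4.15
position: [0.5595, 0.3543, 0.2234]
eef_rot: [[0.991, 0.003, -0.131], [0.131, 0.001, 0.991], [0.003, -1.0, 0.001]]
wrist_force: [0.9, 0.0, -1.3]
width: 0.0377
clock: 4.65
position: [0.5585, 0.203, 0.2508]
eef_rot: [[0.947, 0.0, 0.32], [-0.32, -0.0, 0.947], [0.0, -1.0, 0.0]]
wrist_force: [-0.8, 0.3, -0.4]
width: 0.0379
clock: 5.15
position: [0.5585, 0.0025, 0.2508]
eef_rot: [[0.659, 0.0, 0.752], [-0.752, -0.0, 0.659], [0.0, -1.0, 0.0]]
wrist_force: [0.5, -0.5, -1.2]
width: 0.0377
clock: 5.65
position: [0.5127, -0.1972, 0.2507]
eef_rot: [[0.195, -0.001, 0.981], [-0.981, 0.0, 0.195], [-0.001, -1.0, -0.001]]
wrist_force: [0.8, -0.5, -2.4]
width: 0.038
clock: 6.15
position: [0.5139, -0.3405, 0.2506]
eef_rot: [[-0.152, 0.002, 0.988], [-0.988, -0.003, -0.152], [0.003, -1.0, 0.002]]
wrist_force: [-0.2, 0.0, -2.4]
width: 0.0374
clock: 6.45
position: [0.5139, -0.3346, 0.2506]
eef_rot: [[-0.146, -0.0, 0.989], [-0.989, 0.001, -0.146], [-0.001, -1.0, -0.001]]
wrist_force: [-0.4, -0.1, -1.4]
width: 0.0381
```

View pics/w3.png

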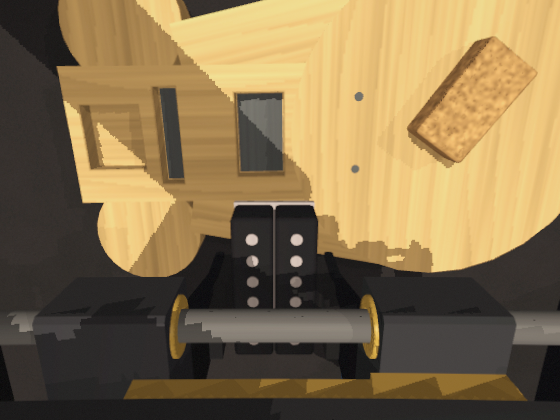

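The pickup is held at columns 232–316. The wide cavity is above it, with corners about (236,92), (285,92), (285,173) and (238,176). The slot and neck pocket are to its left.

Run:
```python
from h import *
q=cast('w3',[[236,92],[285,92],[285,173],[238,176]],.045)[:,:2]
print(q, q.mean(0)); print([np.linalg.norm(q[i]-q[(i+1)%4]) for i in range(4)])
(c,s,a)=cv2.minAreaRect((q*1000).astype(np.float32)); print(c,s,a)
l=(q[0]+q[1]-q[2]-q[3])/2; print('long axis deg',np.degrees(np.arctan2(l[1],l[0])))
# guitar axis: neck pocket centre, slot centre, cavity
g=cast('w3',[[82,105],[139,105],[147,167],[92,168],[155,87],[177,88],[185,181],[166,181]],.045)[:,:2]
p,sl=g[:4].mean(0),g[4:].mean(0); print('slot',sl,'pocket',p,'slot dist',np.linalg.norm(sl-q.mean(0)))
for t in (sl,p):
    v=q.mean(0)-t; print('axis deg',np.degrees(np.arctan2(v[1],v[0])))
v=(g[4]-g[7]+g[5]-g[6]);print('slot long deg',np.degrees(np.arctan2(v[1],v[0])))
# held pickup centre offset along its length: near end of base at TCP height
print('pickup end', cast('w3',[[232,203],[315,203]],.2506-.030+.008))
s=readout.observe();R=np.array(s['eef_rot']);print(s['position'],'jaw heading',np.degrees(np.arctan2(R[1,2],R[0,2])),s['clock'])
```

```text
[[ 0.49277771 -0.24692671]
 [ 0.53639891 -0.25332349]
 [ 0.52629802 -0.32673315]
 [ 0.48096724 -0.32305143]] [ 0.50911047 -0.28750869]
[np.float64(0.044087730597456645), np.float64(0.07410132511062269), np.float64(0.04548004847073904), np.float64(0.07703544485489565)]
(509.0081481933594, -288.235107421875) (77.03278350830078, 45.385318756103516) 81.65739440917969
long axis deg 81.66373846439883
slot [ 0.42592134 -0.27674646] pocket [ 0.37469797 -0.27033867] slot dist 0.08388239971896354
axis deg -7.371450176450086
axis deg -7.279611647347401
slot long deg 82.4247607386671
pickup end [[ 0.50008617 -0.29745406  0.2286    ]
 [ 0.53859935 -0.30312009  0.2286    ]]
[ 0.51414028 -0.33499894  0.2506951 ] jaw heading -8.423354473815134 6.6
```

```bash
python3 -m pendant '{"translation":[[-0.2,2,0],[-0.5,4,0],[-0.5,4.7,-1],[-0.5,4.7,-3],[-0.5,4.7,-5]],"roll":[0.5,0.5,0.5,0.5,0.5],"fingers":[20,20,20,20,20]}'
python3 -m pendant '{"translation":[[0,0,-2],[0,0,-4],[0,0,-5],[0,0,-5],[0,0,-5]],"roll":[0,0,0,0,0],"fingers":[20,20,20,20,20]}'
python3 -m pendant '{"translation":[[0,0,0],[0,0,0],[0,0,0],[0,0,0],[0,0,0]],"roll":[0,0,0,0,0],"fingers":[20,20,20,20,20]}'
python3 - <<'E'
from h import *
a=grab('scene','s4');b=grab('side','sd4');c=grab('wrist','w4')
o=np.hstack([cv2.resize(a[100:270,80:420],(400,200)),cv2.resize(b[100:350,150:430],(400,357))[:200]])
A=cv2.resize(a[100:270,80:420],(400,200));B=cv2.resize(b[90:350,150:430],(400,371));C=cv2.resize(c,(400,300))
L=np.vstack([A,C]);B=cv2.copyMakeBorder(B,0,129,0,0,cv2.BORDER_CONSTANT)
cv2.imwrite('pics/final.png',np.hstack([L,B])[:,:,::-1])
p=cast('w4',[[232,203],[315,203]],.128).mean(0);s=readout.observe();R=np.array(s['eef_rot']);h=np.arctan2(-R[1,0],-R[0,0])
print(p,s['position'],np.degrees(np.arctan2(R[1,2],R[0,2])),np.abs(s['joint_velocities']).max(),s['width'],s['clock'])
E
```

```text
clock: 7.1
position: [0.5095, -0.2889, 0.2001]
eef_rot: [[-0.138, 0.001, 0.99], [-0.99, -0.002, -0.138], [0.001, -1.0, 0.001]]
wrist_force: [-0.3, 0.2, -2.1]
width: 0.0376
clock: 7.6
position: [0.5094, -0.2893, 0.1508]
eef_rot: [[-0.139, 0.001, 0.99], [-0.99, -0.0, -0.139], [0.0, -1.0, 0.001]]
wrist_force: [0.2, -0.0, -0.7]
width: 0.0381
clock: 8.1
position: [0.509, -0.289, 0.1508]
eef_rot: [[-0.139, 0.0, 0.99], [-0.99, -0.0, -0.139], [0.0, -1.0, 0.0]]
wrist_force: [0.7, -0.2, -1.3]
width: 0.0376
[ 0.51415098 -0.25491093  0.128     ] [ 0.508964   -0.28892639  0.15059447] -7.998615014820091 0.14270697160735316 0.03772642427234081 8.25
```

View pics/final.png

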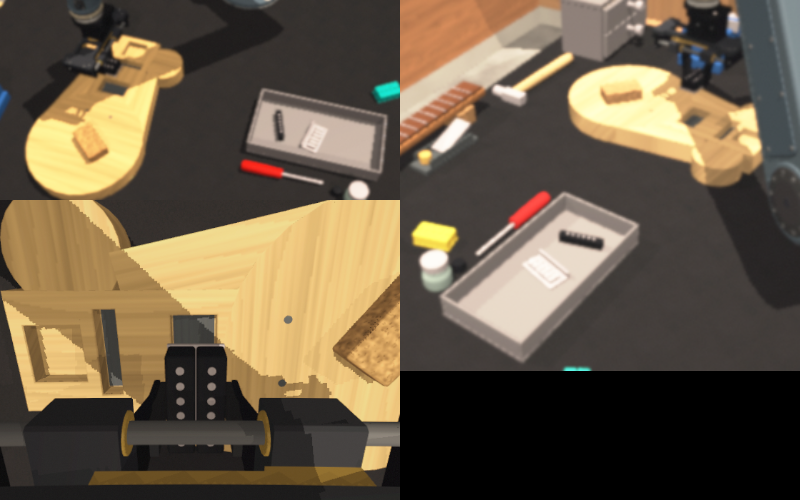

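The pickup is held level over the wide cavity, parallel to it. The tray now holds only the single coil and the bridge, and the bystanders look unmoved. All checks agree, so I'm handing in.

```bash
python3 -c "
from workcell import r
print(r.finish_job())"
```

```text
the job is handed in; nothing more can be done
None
```

I lifted the wide pickup out of the tray and am holding it level and still over the guitar's wide cavity. I handed the job in at about 8.3 s; it reports no verdict.

- **Position:** the tool is at (0.509, -0.289) m. The cavity centre measured (0.509, -0.288) m, taken from the wrist camera before the last 5 cm move. The cavity measured 77 x 45 mm, as listed. The visible end of the pickup puts it centred on the tool to within about 1 mm.
- **Height:** the underside is about 80 mm above the guitar top. This is worked out from the grasp height, not measured directly.
- **Alignment:** the jaws are at -8.0°. Different features put the guitar's axis between -7.3° and -8.3°, so the long sides agree to about 1°.
- **Level and grip:** the tool axis is vertical to well under 1°. The fingers are at 38 mm opening with the grip set to 30 N, and the arm is still.
- **Surroundings:** wrist forces stayed under about 2.5 N at every reading. The last pictures show the single coil, bridge, screwdriver, jar and sanding block apparently where they were. I checked them by eye only, and the tone knob is hard to make out. No check failed.

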